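Tighten the coffee grinder's burr ring with the two-pin key

ROBOT

A 7-joint arm with a two-finger parallel gripper is mounted at the origin on the work surface. World frame = base frame: x ahead of the robot, y to its left, z up, the work surface at z = 0. Lengths are in m, angles in rad, forces in N, time in s.
With the tool pointing down it reaches from about 0.4 to 0.85 m from the base axis. Payload 4.5 kg.
Tool frame: the origin (TCP) lies at the centre of the arm's flange, where the gripper is bolted on; the fingertips stand 166 mm ahead of it and the grasp point (between the pads) lies 147 mm ahead of it (ctrl.tip_extent is the distance from the TCP to the fingertips, in m); z points along the fingers, y is the line along which they close (so a half turn about z gives the same grasp; the last joint's range is limited). The gripper opens to 88 mm and grips with 3 to 60 N. Pads are 18 mm wide; open, the fingers measure 123 mm over their backs; the gripper's body (75 mm by 187 mm) begins 45 mm behind the grasp point.
Start: joints at [1.306, 0.689, -0.195, 1.565, 0.157, 0.902, -0.215], TCP at [0.184, -0.597, 0.405] pointing down, gripper open.
Joint ranges: [-3.01, 3.01], [-0.46, 2.08], [-1.47, 1.51], [0.13, 2.56], [-1, 4.14], [0.04, 2.09], [-2.66, 2.66]. Speed limits (rad/s): [2.57, 2.57, 3.14, 3.14, 3.14, 3.14, 3.14].

INTERFACE

Orientations are given as a unit quaternion [x, y, z, w].
In Python, from cell import ctrl, imaging, ticket gives the robot as it stands. The module is installed in compiled form; this text tells all that it offers.
- The arm moves only by the shell command python3 -m inch 'ROWS' [FORCE]. ROWS is JSON, a list of rows, each an object with "twist": the turn, a rotation vector about the tool's x, y, z in degrees, a list of three; "linear": the shift along the tool's x, y, z in cm, a list of three; "claw": the closure, from -1 (fully open) to 1 (shut). A call has 1 to 10 rows; each row is the pose to reach, as a shift and turn from the pose commanded when the call began, along the tool's axes at that moment; what a row does not reach only later rows make up. A row lasts 1/8 s, in which the tool goes at most 62.5 mm and 10.7 degrees, less where a joint would pass 70% of its speed; a pose out of reach is approached as far as the arm can. A call with a gripper value outside its range is refused whole. The fingers move at their own pace and stop on an object; FORCE is the grip in N (left out, the last holds). Time passes only in rows, so rows that repeat a pose let the fingers close. It gives the time, the measured TCP pose, the force, the opening and the grip force at its end, in the units of the state.
- ctrl.state(): the state, without advancing time (a new reading comes with each control period).
- imaging.read_camera(name): name is "scene" or "top" or "wrist"; returns a dict with "pixels" (480x640x3 uint8, red, green, blue), "depth" (480x640 float32, m along the optical axis (not along the pixel's ray), 0 where there is no reading), "fx", "fy", "cx", "cy" (pixels), "origin" and "rotation" of the camera in the world; the wrist camera has in their place "T_tool_cam" (4x4, takes a point from camera to tool coordinates, whose origin is the TCP and whose axes are the flange's). Camera axes: x right, y up, looking along -z (the intrinsics and any distortion apply to the point x, -y, -z); pixel columns grow to the right and rows downward; lengths in m; the calibration is good to about 2 mm. The wrist camera is an equidistant fisheye: a pixel r from the principal point sees the ray r / f radians off the axis. A picture is of the moment at which its call begins: read the wrist's pose just before it.
- ticket.close_job(): hands the job in; it is judged then, once.
The state is a dict: "clock": time; "qpos": joint angles; "joint_velocities": joint speeds; "joint_efforts": joint torques, N m; "tcp_pos": TCP position; "tcp_rot": TCP orientation; "ft_force": force on the tool from outside, world axes, zero at the start; "ft_torque": the same for the moment, N m; "width": opening from 0.0 (shut) to 1.0 (fully open); "grip_force": force on a finger pad.
Only numpy, scipy, OpenCV 4.12 (cv2) and the standard library are available. Lean on these libraries where they do the work, as an engineer would, in place of code of your own. Each camera call takes 0.05 s, during which the arm holds its last target. There are 200 camera calls.

TASK

The burr ring on top of the coffee grinder was left slack after cleaning. Lift the two-pin key from its wooden block, feel both pins fully down into an opposite pair of the ring's holes, and only then turn the ring clockwise, gently, until it comes up firm against its stop, without forcing it. Stand the key back in its block as it was and let go, leaving the other things on the table where they are.

Things in the scene. Friction and masses are not known exactly. Their poses are not given: they have to be found in the camera images.
- key: Pin spanner, about 0.16 kg. Origin: centre of the steel bar's flat underside (shoulder), z up out of the handle. Bar 74 mm along y, 22 along x, 8 thick. Two round pins, 5 mm thick with bevelled tips, stand 7 mm below the shoulder at y = +-30 mm. Wooden handle above the bar from z = 14 to 62 mm: 16 mm thick along x, 26 mm wide along y. Either way round fits.
- block: Fixed dark wooden block, 78 mm (x) by 124 mm (y), 36 mm high; origin under its centre. A groove in its top, 72 mm along y, 12 mm wide and 12 mm deep, centred, takes the key's pins; the key's bar then lies flat on the block's top, its y along the block's y, with 3 to 4 mm of play.
- grinder: Fixed metal coffee grinder without its hopper; origin under the ring's axis. Base 215 by 135 mm, spout and cup towards its -x side; round head, 124 mm across at most, neck top at 213 mm, ring face at 215 mm. The ring stands in the neck.
- ring_centre (a point): Point on the ring's vertical axis in its flat top face, 215 mm up. Steel ring, 84 mm outside, 36 mm bore. Six round blind holes, 8 mm wide, 10 mm deep, every 60 degrees on a circle of 30 mm radius. This frame does not turn with the ring: where the holes stand is not told and must be seen or felt for.
- burr_ring (a joint): Turn of the ring, rad; grows as it is tightened, clockwise seen from above. Starts between 0.35 and 0.5, hard stop at 0.9. It says nothing of where the holes stand. The ring rubs with 0.35 N m all the way and stays where it is left; at the stop 0.6 to 1.0 N m on the key is firm, 1.3 N m or 45 N of contact with the key is forcing it.
- jam_jar: Bystander, loose: closed jam jar with a screw cap, 68 mm wide, 98 mm tall; origin under its centre.
- mug: Bystander, loose: small enamel mug with a handle at its +y side, 76 mm wide, 75 mm tall; origin under its centre.
- hopper: Bystander, loose: the grinder's clear bean hopper with a black lid, 121 mm wide, 140 mm tall; origin under its centre.
- toaster: Bystander, fixed: two-slot toaster, 285 mm along x, 155 mm along y, 175 mm tall, push lever at its -x end; origin under its centre.
Things that resemble listed ones, but are neither listed nor needed, are in the scene too. There is more than one size of the key; the one meant has the size given above. There is more than one size of the block; the one meant has the size given above.

How it is judged:
On the way, in this order (a step that is already met when the one before it is completed fails the run):
1. both pins seated in a pair of the ring's holes, before the ring has been turned (z of key in the frame of ring_centre below 0.003 m and horizontal distance between key and ring_centre below 0.004 m and angle between key's own z axis and vertical below 0.08 rad and value of joint burr_ring below 0.57 rad), for 0.1 s.
2. with both pins still seated, the ring is brought up firm against its stop by the key (z of key in the frame of ring_centre below 0.003 m and horizontal distance between key and ring_centre below 0.004 m and angle between key's own z axis and vertical below 0.08 rad and value of joint burr_ring above 0.86 rad and contact force between key and grinder above 18 N), for 0.1 s.
At the end, for the whole second after the job is handed in: the ring is at its stop (joint above 0.85 of 0.9) and the key stands at rest in the block's groove: upright within 0.08 rad, within 7 mm of the block's centre both ways, its bar lying on the block's top within 2.5 mm; nothing is touched (value of joint burr_ring above 0.85 rad and x of key in the frame of block between -0.007 and 0.007 m and y of key in the frame of block between -0.007 and 0.007 m and z of key in the frame of block between 0.033 and 0.0385 m and angle between key's own z axis and vertical below 0.08 rad and linear speed of key below 0.02 m/s).
It fails at once if the key is forced: pressed on or wrenched against the ring with over 45 N (contact force between key and grinder above 45 N).
It fails at once if the jam jar, the mug or the hopper is shifted by over 20 mm (distance of any of jam_jar, mug, hopper from where it was at the start of the episode above 0.02 m).
It also fails if it takes over 72 s, if anything falls off the work surface, if the arm or the gripper's body presses on something with over 40 N, if the wrist force passes 120 N, or if a joint passes its speed limit or range.

## Working session

There is one attempt and no reset: what is moved stays moved. The work goes in short steps, Python scripts to look and compute and a shell command to move; the robot and the scene stay as the last step left them, time stands still between calls to the robot, and variables do not carry over. Pictures are saved under pics/ and viewed, at most 10 in all, crops included, and the job is handed in when it is done.

```bash
mkdir -p pics; cat > h.py <<'E'
import numpy as np,cv2
from cell import ctrl,imaging
from scipy.spatial.transform import Rotation as R
def snap(n,f):
    s=ctrl.state(); c=imaging.read_camera(n)
    np.savez('pics/'+f+'.npz',tp=s['tcp_pos'],tr=s['tcp_rot'],**{k:np.array(v) for k,v in c.items()})
    cv2.imwrite('pics/'+f+'.png',c['pixels'][:,:,::-1]); return c
def cloud(c):
    d=np.asarray(c['depth']); v,u=np.mgrid[:480,:640]
    P=np.stack([(u-c['cx'])/c['fx']*d,-(v-c['cy'])/c['fy']*d,-d],-1)
    W=P@np.asarray(c['rotation']).T+np.asarray(c['origin']); W[d==0]=np.nan; return W
E
python3 - <<'E'
from h import *
s=ctrl.state();print(s)
for n in('scene','top'):
    c=snap(n,n);print(n,c['origin'],c['rotation'],c['fx'],[k for k in c])
E
```

```text
{'clock': 0.0, 'qpos': array([ 1.30580038,  0.68996101, -0.19452161,  1.56630768,  0.15728851,
        0.90250948, -0.21507607]), 'joint_velocities': array([ 0.00035123, -0.00056959,  0.00060647, -0.00064561,  0.0015557 ,
        0.000297  ,  0.00038059]), 'joint_efforts': array([-3.34521769e-05, -5.27569234e+01, -1.26674362e+00, -1.53427809e+01,
       -5.26182773e-02,  6.86129759e-03,  1.75694131e-04]), 'tcp_pos': array([ 0.18386518, -0.59700874,  0.40393398]), 'tcp_rot': array([ 9.88852828e-01,  1.48893514e-01, -1.92190779e-04, -8.76627201e-04]), 'ft_force': array([ 0.0684771 ,  0.38487231, -0.56766108]), 'ft_torque': array([-0.00805114,  0.02737868,  0.02089961]), 'grip_force': 0.0, 'width': 1.0016503942572987}
scene [0.52340295 0.85291451 0.82676306] [ 0.00490747  0.44245238  0.89671527 -0.01065536] 443.57964308286415 ['pixels', 'depth', 'fx', 'fy', 'cx', 'cy', 'origin', 'rotation']
top [ 0.38188694 -0.05659623  1.18613526] [ 0.05152812 -0.03346564 -0.70218186  0.70934163] 465.7845054796022 ['pixels', 'depth', 'fx', 'fy', 'cx', 'cy', 'origin', 'rotation']
```

View pics/top.png

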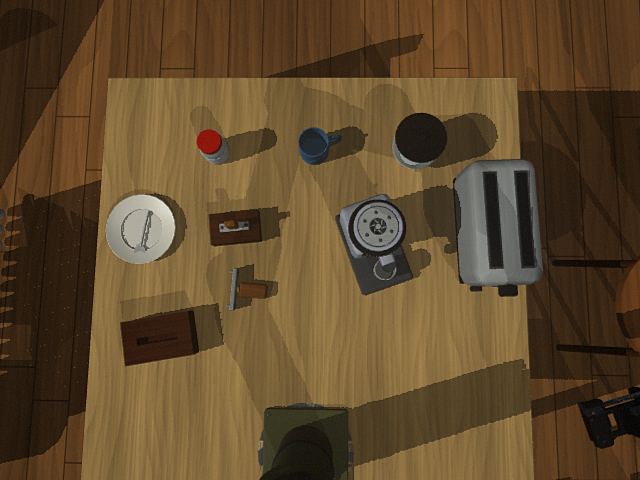

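View pics/scene.png

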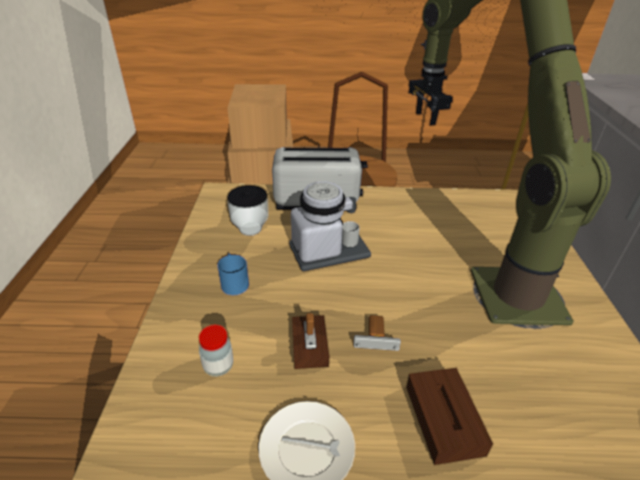

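The top view shows one key standing in the small block (235,227). A second key lies on the table at (250,290), and a bigger empty block is at (160,337). The grinder ring is at (379,227). Next I measure both blocks, the keys and the ring.

```bash
cat >> h.py <<'E'
_c=cloud
def cloud(c):
    c=dict(c); q=np.asarray(c['rotation'])
    if q.size==4: c['rotation']=R.from_quat(q).as_matrix()
    return _c(c)
def ld(f): return dict(np.load('pics/'+f+'.npz'))
E
python3 - <<'E'
from h import *
T=cloud(ld('top'));S=cloud(ld('scene'))
print('table',np.nanmedian(T[400:440,150:230],(0,1)),np.nanmedian(S[380:400,360:390],(0,1)))
def rect(A,W,box,z0,z1,name):
    u0,v0,u1,v1=box;P=W[v0:v1,u0:u1].reshape(-1,3);m=(P[:,2]>z0)&(P[:,2]<z1);P=P[m]
    if len(P)<10: print(name,len(P));return
    (cx,cy),(w,h),a=cv2.minAreaRect((P[:,:2]*1000).astype(np.float32))
    print(name,len(P),'c',round(cx),round(cy),'size',round(w),round(h),'ang',round(a,1),'z',np.percentile(P[:,2],[5,50,95]).round(4))
rect(0,T,(200,200,270,250),.025,.042,'smallblock T'); rect(0,S,(285,305,335,372),.025,.042,'smallblock S')
rect(0,T,(200,200,270,250),.041,.2,'key T');rect(0,S,(285,305,335,372),.041,.2,'key S')
rect(0,T,(200,200,270,250),.06,.2,'handle T');rect(0,S,(285,305,335,372),.06,.2,'handle S')
rect(0,T,(112,300,208,370),.025,.08,'bigblock T');rect(0,S,(400,360,500,470),.025,.08,'bigblock S')
rect(0,T,(220,260,280,315),.01,.1,'lyingkey T');rect(0,S,(345,310,410,355),.008,.1,'lyingkey S')
rect(0,T,(340,190,415,265),.208,.23,'ring T');rect(0,S,(290,175,360,225),.208,.23,'ring S')
rect(0,T,(190,120,235,170),.05,.2,'jar');rect(0,T,(290,115,345,170),.04,.2,'mug')
rect(0,T,(385,105,455,175),.07,.3,'hopper')
im=cv2.imread('pics/top.png'); cv2.imwrite('pics/c1.png',np.hstack([cv2.resize(im[200:255,200:275],(400,293),interpolation=2),cv2.resize(im[190:265,340:415],(293,293),interpolation=2)]))
E
```

```text
table [6.96962120e-02 2.87693913e-01 1.20098131e-04] [ 0.40242874  0.29821129 -0.0015986 ]
smallblock T 1310 c 545 188 size 78 125 ang 6.3 z [0.0312 0.0355 0.0402]
smallblock S 1332 c 546 188 size 78 127 ang 6.0 z [0.0307 0.0341 0.0397]
key T 275 c 542 187 size 61 112 ang 7.2 z [0.0413 0.0458 0.0979]
key S 259 c 546 188 size 21 73 ang 5.0 z [0.0416 0.0599 0.0962]
handle T 107 c 546 186 size 16 25 ang 4.1 z [0.0646 0.095  0.099 ]
handle S 129 c 546 189 size 13 25 ang 2.2 z [0.0635 0.09   0.0973]
bigblock T 3155 c 270 364 size 105 171 ang 10.3 z [0.0324 0.0481 0.0519]
bigblock S 4883 c 271 364 size 107 170 ang 10.1 z [0.0306 0.0468 0.0493]
lyingkey T 683 c 389 153 size 98 104 ang 87.2 z [0.0178 0.0245 0.0325]
lyingkey S 801 c 389 153 size 98 104 ang 85.9 z [0.0114 0.0225 0.0305]
ring T 1568 c 525 -156 size 101 103 ang 89.9 z [0.2093 0.2131 0.2163]
ring S 573 c 524 -154 size 102 101 ang 20.6 z [0.2087 0.2114 0.2137]
jar 699 c 744 243 size 65 63 ang 79.0 z [0.0565 0.0955 0.0999]
mug 403 c 763 -19 size 75 102 ang 46.9 z [0.0427 0.0624 0.0754]
hopper 2293 c 749 -265 size 120 120 ang 31.0 z [0.0926 0.1263 0.1311]
```

View pics/c1.png

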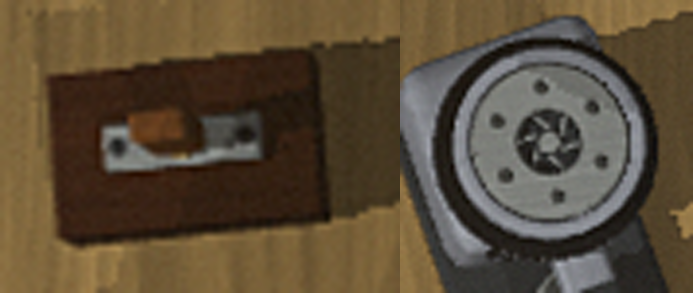

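The small block (78 x 125 mm, 36 mm high) with the standing key (73 mm bar, handle top 98 mm) matches the sizes given. The key on the table and the 105 x 170 block are the decoys. The ring holes show clearly. Next come a move helper and a detailed look with the wrist camera.

```bash
cat >> h.py <<'E'
def go(p,yaw):
    "rows from current pose to TCP p with tool-y at world yaw (deg), pointing down; uses measured pose"
    s=ctrl.state();M=R.from_quat(s['tcp_rot']);y=np.radians(yaw)
    Y=np.array([np.cos(y),np.sin(y),0]);Z=np.array([0,0,-1.]);G=R.from_matrix(np.c_[np.cross(Y,Z),Y,Z])
    print('lin cm',(M.inv().apply(np.array(p)-s['tcp_pos'])*100).round(2),'twist',np.degrees((M.inv()*G).as_rotvec()).round(2),'tcp',s['tcp_pos'].round(4),'yawY',np.degrees(np.arctan2(*M.as_matrix()[[1,0],1])).round(2),'t',s['clock'],'q',s['qpos'].round(2))
def st():
    s=ctrl.state();print({k:np.round(s[k],4) for k in('clock','tcp_pos','ft_force','ft_torque','width','grip_force')})
E
python3 - <<'E'
from h import *
c=snap('wrist','w0');print(c['T_tool_cam'],c['fx'],c['cx'],c['cy'])
go([.47,-.15,.48],6);go([.5455,.188,.40],6)
# holes from top view
d=ld('top');W=cloud(d)
pts=np.array([(141,87),(193,106),(201,161),(158,195),(106,175),(98,121)])/3.907+[340,190]-.5
q=R.from_quat(d['rotation']);ray=q.apply(np.c_[(pts[:,0]-d['cx'])/d['fx'],-(pts[:,1]-d['cy'])/d['fy'],-np.ones(6)])
H=d['origin']+ray*((.215-d['origin'][2])/ray[:,2])[:,None];C=H.mean(0);print(C,np.linalg.norm(H-C,axis=1),np.degrees(np.arctan2(*(H-C).T[[1,0]]))%60)
E
```

```text
[[ 3.84316115e-04  9.49566660e-01  3.13565003e-01  8.15750118e-02]
 [ 9.99999904e-01 -2.98229823e-04 -3.22507231e-04  9.64700125e-04]
 [-2.12727679e-04  3.13565097e-01 -9.49566683e-01  2.10765323e-02]
 [ 0.00000000e+00  0.00000000e+00  0.00000000e+00  1.00000000e+00]] 371.64829954431775 314.71126625299826 245.3569774793153
lin cm [ 40.51 -34.31  -7.55] twist [-7.000e-02 -5.000e-02 -7.888e+01] tcp [ 0.1839 -0.5971  0.4041] yawY -72.88 t 0.15 q [ 1.31  0.69 -0.19  1.57  0.16  0.9  -0.22]
lin cm [ 57.67 -64.38   0.5 ] twist [-7.000e-02 -5.000e-02 -7.888e+01] tcp [ 0.1839 -0.5971  0.4041] yawY -72.88 t 0.15 q [ 1.31  0.69 -0.19  1.57  0.16  0.9  -0.22]
[ 0.52514481 -0.15482739  0.215     ] [0.02960025 0.03022725 0.02955489 0.0296698  0.02994739 0.02955122] [8.66324322 9.16017059 8.63535181 8.62014063 8.81232066 9.14372943]
```

```bash
python3 -m inch '[{"twist":[0,0,-10],"linear":[5,-4,-2],"claw":-1},{"twist":[0,0,-20],"linear":[10,-8,-4],"claw":-1},{"twist":[0,0,-30],"linear":[15,-12,-6],"claw":-1},{"twist":[0,0,-40],"linear":[20,-16.5,-7.5],"claw":-1},{"twist":[0,0,-50],"linear":[25,-21,-7.5],"claw":-1},{"twist":[0,0,-60],"linear":[30,-25,-7.5],"claw":-1},{"twist":[0,0,-70],"linear":[35,-29,-7.5],"claw":-1},{"twist":[0,0,-79],"linear":[40.5,-34.3,-7.5],"claw":-1},{"twist":[0,0,-79],"linear":[40.5,-34.3,-7.5],"claw":-1},{"twist":[0,0,-79],"linear":[40.5,-34.3,-7.5],"claw":-1}]'
python3 - <<'E'
from h import *
snap('wrist','w1');go([.51,-.155,.46],6);go([.5455,.188,.40],6)
E
```

```text
clock: 1.4
tcp_pos: [0.4714, -0.1468, 0.4799]
tcp_rot: [0.666, 0.746, 0.001, -0.0]
ft_force: [0.2, -0.4, -1.3]
width: 0.999
grip_force: 0.0
lin cm [-1.01  3.88  1.95] twist [-0.02 -0.01  0.3 ] tcp [ 0.4704 -0.1492  0.4795] yawY 6.3 t 1.45 q [ 0.63  0.47 -0.63  1.84  0.34  0.94 -0.04]
lin cm [32.69 11.17  7.96] twist [-0.02 -0.01  0.3 ] tcp [ 0.4704 -0.1492  0.4795] yawY 6.3 t 1.45 q [ 0.63  0.47 -0.63  1.84  0.34  0.94 -0.04]
```

View pics/w1.png

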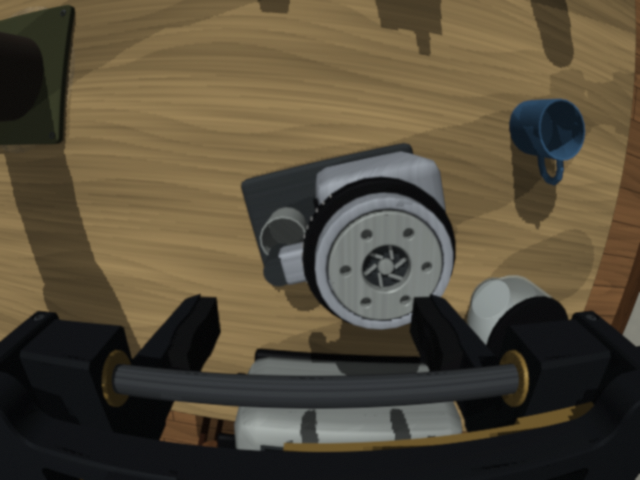

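The wrist view shows six holes near (366,234), (408,233), (427,266), (405,299), (366,301) and (345,269). I refine those and project them to z = 0.215.

```bash
cat >> h.py <<'E'
def wray(f,uv):
    d=ld(f);uv=np.atleast_2d(uv).astype(float);x=uv[:,0]-d['cx'];y=uv[:,1]-d['cy'];r=np.hypot(x,y)+1e-9;t=r/d['fx']
    k=np.c_[np.sin(t)*x/r,-np.sin(t)*y/r,-np.cos(t)];T=d['T_tool_cam'];M=R.from_quat(d['tr'])
    return d['tp']+M.apply(T[:3,3]),M.apply(k@T[:3,:3].T)
def wz(f,uv,z):
    o,k=wray(f,uv);return o+k*((z-o[2])/k[:,2])[:,None]
def wproj(f,P):
    d=ld(f);T=d['T_tool_cam'];M=R.from_quat(d['tr']);p=(M.inv().apply(np.atleast_2d(P)-d['tp'])-T[:3,3])@T[:3,:3]
    h=np.hypot(p[:,0],p[:,1]);t=np.arctan2(h,-p[:,2])*d['fx'];return np.c_[d['cx']+t*p[:,0]/h,d['cy']-t*p[:,1]/h]
def dark(f,uv,w=7):
    g=cv2.cvtColor(cv2.imread('pics/'+f+'.png'),6).astype(float);o=[]
    for u,v in uv:
        u,v=int(round(u)),int(round(v));a=g[v-w:v+w+1,u-w:u+w+1];k=np.clip(np.median(a)-15-a,0,None);yy,xx=np.mgrid[-w:w+1,-w:w+1];o.append((u+(k*xx).sum()/k.sum(),v+(k*yy).sum()/k.sum()))
    return np.array(o)
def ringfit(f,z=.215):
    import itertools
    o=dark(f,[(366,234),(408,233),(427,266),(405,299),(366,301),(345,269)]) if f=='w1' else f
    return o
E
python3 - <<'E'
from h import *
o=ringfit('w1')
for z in(.210,.215,.22):
    H=wz('w1',o,z);C=H.mean(0);print(C.round(4),np.linalg.norm(H-C,axis=1).round(4),(np.degrees(np.arctan2(*(H-C).T[[1,0]]))%60).round(1))
E
python3 -m inch '[{"twist":[0,0,0],"linear":[5,1.8,1],"claw":-1},{"twist":[0,0,0],"linear":[10,3.6,2],"claw":-1},{"twist":[0,0,0],"linear":[15,5.2,3],"claw":-1},{"twist":[0,0,0],"linear":[20,7,4.5],"claw":-1},{"twist":[0,0,0],"linear":[25,9,6],"claw":-1},{"twist":[0,0,0],"linear":[30,10.5,8],"claw":-1},{"twist":[0,0,0.3],"linear":[32.7,11.2,10],"claw":-1},{"twist":[0,0,0.3],"linear":[32.7,11.2,12],"claw":-1},{"twist":[0,0,0.3],"linear":[32.7,11.2,12],"claw":-1},{"twist":[0,0,0.3],"linear":[32.7,11.2,12],"claw":-1}]'
python3 - <<'E'
from h import *
snap('wrist','w2');go([.5455,.188,.222],6)
E
```

```text
[ 0.5258 -0.1587  0.21  ] [0.0302 0.0303 0.0303 0.0303 0.0303 0.0305] [8.9 8.7 8.9 9.1 8.9 8.7]
[ 0.5246 -0.1569  0.215 ] [0.0296 0.0297 0.0297 0.0297 0.0297 0.0299] [8.9 8.7 8.9 9.1 8.9 8.7]
[ 0.5233 -0.155   0.22  ] [0.029  0.0291 0.0291 0.0291 0.0291 0.0293] [8.9 8.7 8.9 9.1 8.9 8.7]
clock: 2.7
tcp_pos: [0.5471, 0.1852, 0.3602]
tcp_rot: [0.671, 0.741, -0.0, 0.001]
ft_force: [-0.1, 0.8, -0.0]
width: 1.0
grip_force: 0.0
lin cm [ 0.27 -0.16 13.85] twist [ 0.08  0.02 -0.31] tcp [0.5472 0.1855 0.3605] yawY 5.69 t 2.75 q [-0.11  0.72 -0.51  1.75  0.47  0.8  -0.75]
```

View pics/w2.png

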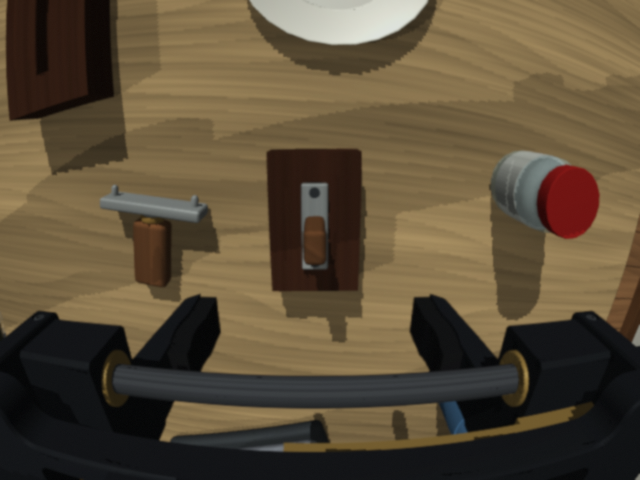

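```bash
python3 - <<'E'
from h import *
im=cv2.imread('pics/w2.png').astype(int)
m=((im.max(2)-im.min(2))<40)&(im.mean(2)>85)
b=np.zeros_like(m);b[175:280,290:340]=m[175:280,290:340]
v,u=np.nonzero(b)
rows=np.unique(v);print(rows.min(),rows.max(),[(r,u[v==r].min(),u[v==r].max()) for r in rows[::8]])
r=np.arange(195,262,4);L=[u[v==x].min()-.5 for x in r if (v==x).any()];Rr=[u[v==x].max()+.5 for x in r if (v==x).any()]
A=wz('w2',np.c_[L,r[:len(L)]],.044);B=wz('w2',np.c_[Rr,r[:len(Rr)]],.044)
mid=(A+B)/2;p=np.polyfit(mid[:,1],mid[:,0],1);print('axis ang',np.degrees(np.arctan(p[0])),'x at y=.188',np.polyval(p,.188),'width',np.linalg.norm(A-B,axis=1).round(4))
print('ends',wz('w2',[(314,rows.min()-.5),(314,rows.max()+.5)],.044))
hd=wz('w2',dark('w2',[(314,193)],8),.044);print('spot',hd)
E
```

```text
183 268 [(np.int64(183), np.int64(303), np.int64(325)), (np.int64(191), np.int64(302), np.int64(326)), (np.int64(199), np.int64(302), np.int64(326)), (np.int64(207), np.int64(302), np.int64(326)), (np.int64(215), np.int64(302), np.int64(326)), (np.int64(223), np.int64(302), np.int64(303)), (np.int64(265), np.int64(302), np.int64(309))]
axis ang 12.68207644771493 x at y=.188 0.5415187655856069 width [0.0201 0.0202 0.0202 0.0203 0.0203 0.0204 0.0205 0.0016 0.0008]
ends [[0.54332593 0.22086364 0.044     ]
 [0.5506115  0.14748157 0.044     ]]
spot [[0.54414425 0.21284341 0.044     ]]
```

The key's bar is 73.7 mm long with a yaw of about 5.7°, and its centre is near (0.546, 0.186). The tool is already aligned, so I go down and grip.

```bash
python3 -m inch '[{"twist":[0,0,0],"linear":[0.1,-0.1,4],"claw":-1},{"twist":[0,0,0],"linear":[0.1,-0.1,8],"claw":-1},{"twist":[0,0,0],"linear":[0.1,-0.1,11],"claw":-1},{"twist":[0,0,0],"linear":[0.1,-0.1,13],"claw":-1},{"twist":[0,0,0],"linear":[0.1,-0.1,13.8],"claw":-1},{"twist":[0,0,0],"linear":[0.1,-0.1,13.8],"claw":-1},{"twist":[0,0,0],"linear":[0.1,-0.1,13.8],"claw":0.3},{"twist":[0,0,0],"linear":[0.1,-0.1,13.8],"claw":0.5},{"twist":[0,0,0],"linear":[0.1,-0.1,13.8],"claw":1},{"twist":[0,0,0],"linear":[0.1,-0.1,13.8],"claw":1}]' 40
python3 -m inch '[{"twist":[0,0,0],"linear":[0,0,0],"claw":1},{"twist":[0,0,0],"linear":[0,0,0],"claw":1},{"twist":[0,0,0],"linear":[0,0,0],"claw":1},{"twist":[0,0,0],"linear":[0,0,0],"claw":1},{"twist":[0,0,0],"linear":[0,0,0],"claw":1},{"twist":[0,0,0],"linear":[0,0,0],"claw":1}]' 40
python3 -c "
from h import *
go([.5463,.1865,.222],6)"
```

```text
clock: 4.0
tcp_pos: [0.5455, 0.1877, 0.2219]
tcp_rot: [0.67, 0.742, 0.0, 0.0]
ft_force: [0.5, -0.2, -0.6]
width: 0.569
grip_force: 0.0
clock: 4.75
tcp_pos: [0.5457, 0.1877, 0.2218]
tcp_rot: [0.67, 0.742, 0.0, 0.0]
ft_force: [1.1, -0.8, -0.1]
width: 0.175
grip_force: 40.0
lin cm [-0.13  0.05 -0.02] twist [ 0.03 -0.01 -0.18] tcp [0.5457 0.1877 0.2218] yawY 5.82 t 4.75 q [-0.2   0.92 -0.37  1.83  0.63  0.51 -0.89]
```

```bash
python3 -m inch '[{"twist":[0,0,0],"linear":[0,0,-1],"claw":1},{"twist":[0,0,0],"linear":[0,0,-4],"claw":1},{"twist":[0,0,0],"linear":[0,0,-8],"claw":1},{"twist":[0,0,0],"linear":[0,0,-13],"claw":1},{"twist":[0,0,0],"linear":[0,0,-18],"claw":1},{"twist":[0,0,0],"linear":[0,0,-22.5],"claw":1},{"twist":[0,0,0],"linear":[0,0,-22.5],"claw":1}]'
python3 -c "
from h import *
st();go([.525,-.156,.445],38.8)"
```

```text
clock: 5.62
tcp_pos: [0.5456, 0.1884, 0.4505]
tcp_rot: [0.67, 0.742, 0.003, 0.001]
ft_force: [0.4, -0.2, -2.3]
width: 0.177
grip_force: 40.0
{'clock': np.float64(5.625), 'tcp_pos': array([0.5456, 0.1884, 0.4505]), 'ft_force': array([ 0.3824, -0.2373, -2.3009]), 'ft_torque': array([-0.0069, -0.126 ,  0.0395]), 'width': np.float64(0.1769), 'grip_force': np.float64(39.9974)}
lin cm [-34.05  -5.55   0.44] twist [ 4.100e-01 -2.000e-02 -3.298e+01] tcp [0.5456 0.1884 0.4505] yawY 5.82 t 5.625 q [-0.07  0.62 -0.58  1.65  0.39  0.99 -0.69]
```

```bash
python3 -m inch '[{"twist":[0,0,-4],"linear":[-3,-0.5,0],"claw":1},{"twist":[0,0,-8],"linear":[-8,-1.3,0],"claw":1},{"twist":[0,0,-13],"linear":[-13,-2.1,0],"claw":1},{"twist":[0,0,-18],"linear":[-18,-2.9,0],"claw":1},{"twist":[0,0,-23],"linear":[-23,-3.7,0],"claw":1},{"twist":[0,0,-28],"linear":[-28,-4.5,0],"claw":1},{"twist":[0,0,-31],"linear":[-32,-5.2,0],"claw":1},{"twist":[0,0,-33],"linear":[-34,-5.5,0.4],"claw":1},{"twist":[0,0,-33],"linear":[-34,-5.5,0.4],"claw":1},{"twist":[0,0,-33],"linear":[-34,-5.5,0.4],"claw":1}]'
python3 - <<'E'
from h import *
snap('wrist','w3');go([.525,-.156,.418],38.8);st()
im=cv2.imread('pics/w3.png');cv2.imwrite('pics/c3.png',cv2.resize(im[150:390,180:500],(800,600),interpolation=2))
E
```

```text
clock: 6.88
tcp_pos: [0.525, -0.1547, 0.4423]
tcp_rot: [0.431, 0.902, 0.0, -0.001]
ft_force: [-0.5, 0.5, -2.0]
width: 0.177
grip_force: 40.0
lin cm [-0.11 -0.12  2.46] twist [ 0.02 -0.07  0.15] tcp [ 0.5252 -0.1544  0.4426] yawY 38.95 t 6.925 q [ 0.66  0.63 -0.77  1.74  0.51  0.99  0.37]
{'clock': np.float64(6.925), 'tcp_pos': array([ 0.5252, -0.1544,  0.4426]), 'ft_force': array([ 0.6757, -0.2309, -1.7355]), 'ft_torque': array([ 0.0619, -0.1507, -0.053 ]), 'width': np.float64(0.1772), 'grip_force': np.float64(39.9975)}
```

View pics/c3.png

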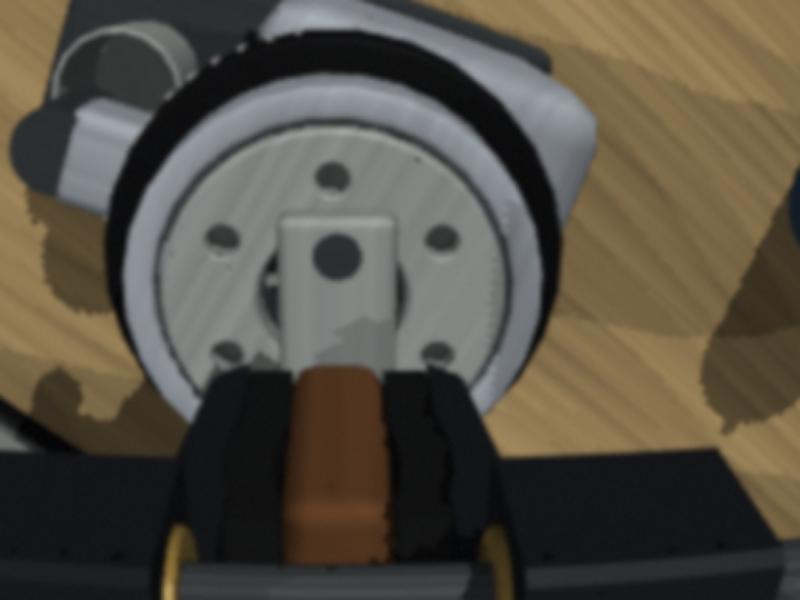

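The wrist view shows the bar with its pin rivet at full-image (315,252). The hole it must enter is at (313,221), and the ring's other holes are visible. I compute the relative offset.

```bash
cat >> h.py <<'E'
def rel(f,holes,spot,ztcp):
    "ring fit and spot, in tool axes about TCP (mm)"
    from scipy.optimize import least_squares
    d=ld(f);M=R.from_quat(d['tr']);o=dark(f,holes,6);H=wz(f,o,.215);S=wz(f,dark(f,[spot],11),ztcp-.1858+.008)[0]
    def res(p):
        e=[]
        for h in H:
            a=np.arctan2(h[1]-p[1],h[0]-p[0]);k=np.round((a-p[2])/(np.pi/3))*np.pi/3+p[2]
            e+=[h[0]-p[0]-.03*np.cos(k),h[1]-p[1]-.03*np.sin(k)]
        return e
    r=least_squares(res,[*H.mean(0)[:2],.154]);c=np.array([*r.x[:2],.215])
    print('ring',r.x[:2].round(4),'ang',np.degrees(r.x[2]).round(2),'rms mm',(1000*np.std(r.fun)).round(2))
    print('tool mm: ring',(M.inv().apply(c-d['tp'])*1000).round(1),'spot',(M.inv().apply(S-d['tp'])*1000).round(1),'yawY',np.degrees(np.arctan2(*M.as_matrix()[[1,0],1])).round(2))
E
python3 - <<'E'
from h import *
f=lambda u,v:(u/2.5+180,v/2.5+150)
rel('w3',[f(332,178),f(222,238),f(443,239)],f(337,256),.4426)
im=cv2.imread('pics/w3.png').astype(int)
g=im.mean(2);
for v in(244,262,270,276): print(v,np.abs(np.diff(g[v,284:348])).round().astype(int).tolist())
E
```

```text
h.py:37: RuntimeWarning: invalid value encountered in scalar divide
  u,v=int(round(u)),int(round(v));a=g[v-w:v+w+1,u-w:u+w+1];k=np.clip(np.median(a)-15-a,0,None);yy,xx=np.mgrid[-w:w+1,-w:w+1];o.append((u+(k*xx).sum()/k.sum(),v+(k*yy).sum()/k.sum()))
Traceback (most recent call last):
  File "h.py", line 53, in rel
    r=least_squares(res,[*H.mean(0)[:2],.154]);c=np.array([*r.x[:2],.215])
ValueError: Initial guess is outside of provided bounds
```

```bash
sed -i 's/dark(f,holes,6)/dark(f,holes,10)/;s/\[spot\],11/[spot],14/' h.py
python3 - <<'E'
from h import *
f=lambda u,v:(u/2.5+180,v/2.5+150)
print(dark('w3',[f(332,178),f(222,238),f(443,239)],10),dark('w3',[f(337,256)],14))
rel('w3',[f(332,178),f(222,238),f(443,239)],f(337,256),.4426)
g=cv2.imread('pics/w3.png').astype(int).mean(2)
for v in(242,268,275): print(v,g[v,286:298].round().astype(int).tolist(),g[v,332:345].round().astype(int).tolist())
E
```

```text
[[312.68904064 220.24000666]
 [268.63784197 244.51310503]
 [356.47416413 245.05673759]] [[314.40541301 252.36945757]]
ring [ 0.5123 -0.1415] ang 8.55 rms mm 10.08
tool mm: ring [ 17.9  -1.6 227.3] spot [ 25.7  -0.5 177.5] yawY 38.9
242 [127, 130, 131, 126, 112, 105, 108, 117, 126, 130, 132, 132] [131, 130, 128, 125, 119, 109, 105, 111, 121, 126, 127, 126, 125]
268 [42, 39, 39, 40, 49, 71, 93, 107, 118, 124, 128, 128] [127, 125, 123, 120, 112, 99, 73, 47, 41, 56, 76, 95, 113]
275 [77, 62, 46, 41, 49, 68, 89, 105, 117, 124, 127, 129] [126, 125, 123, 118, 111, 95, 71, 61, 69, 86, 104, 118, 128]
```

```bash
sed -i 's/\[\*H.mean(0)\[:2\],.154\]/[.525,-.156,.154]/' h.py
python3 - <<'E'
from h import *
f=lambda u,v:(u/2.5+180,v/2.5+150)
rel('w3',[f(332,178),f(222,238),f(443,239)],f(337,256),.4426)
E
```

```text
ring [ 0.5248 -0.1571] ang 8.56 rms mm 0.14
tool mm: ring [ -2.1  -1.7 227.3] spot [ 25.7  -0.5 177.5] yawY 38.9
```

```bash
python3 -m inch '[{"twist":[0,0,0.3],"linear":[0.2,-0.12,0.8],"claw":1},{"twist":[0,0,0.3],"linear":[0.22,-0.12,1.6],"claw":1},{"twist":[0,0,0.3],"linear":[0.22,-0.12,2.3],"claw":1},{"twist":[0,0,0.3],"linear":[0.22,-0.12,2.8],"claw":1},{"twist":[0,0,0.3],"linear":[0.22,-0.12,2.8],"claw":1},{"twist":[0,0,0.3],"linear":[0.22,-0.12,2.8],"claw":1}]'
python3 - <<'E'
from h import *
snap('wrist','w4');st()
p=wproj('w4',[[.5248+.03*np.cos(np.radians(a)),-.1571+.03*np.sin(np.radians(a)),.215] for a in(128.6,188.6,68.6)]);print(p)
im=cv2.imread('pics/w4.png');cv2.imwrite('pics/c4.png',cv2.resize(im[150:390,180:500],(800,600),interpolation=2))
E
```

```text
clock: 7.68
tcp_pos: [0.5231, -0.1551, 0.4149]
tcp_rot: [0.434, 0.901, 0.0, 0.0]
ft_force: [-0.5, 0.3, -1.9]
width: 0.183
grip_force: 40.0
{'clock': np.float64(7.725), 'tcp_pos': array([ 0.5231, -0.1552,  0.415 ]), 'ft_force': array([ 0.2981, -0.3795, -2.1975]), 'ft_torque': array([-0.003 , -0.1072, -0.0292]), 'width': np.float64(0.1764), 'grip_force': np.float64(39.9974)}
[[315.45905888 234.33364547]
 [265.27854363 262.23188174]
 [365.64204963 262.14840017]]
```

View pics/c4.png

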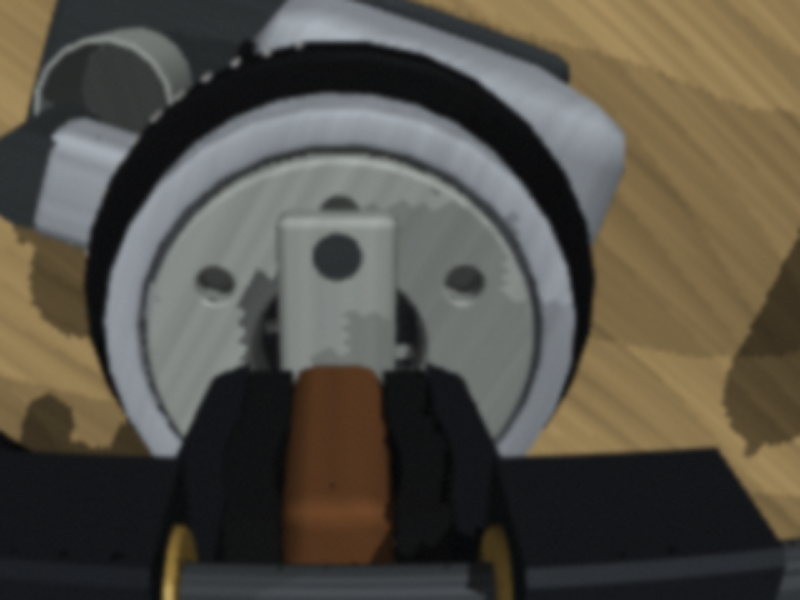

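The view shows side holes at full-image (266,263.5) and (366,263), symmetric about the bar within about a pixel. I run the fit again.

```bash
python3 - <<'E'
from h import *
f=lambda u,v:(u/2.5+180,v/2.5+150)
rel('w4',[f(215,284),f(465,283)],f(337,256),.415)
go([.5231,-.1551,.40],38.6)
E
```

```text
ring [ 0.5249 -0.1567] ang 8.63 rms mm 0.07
tool mm: ring [ -2.3   0.3 199.9] spot [ 25.6  -0.5 177.7] yawY 38.52
lin cm [0.   0.01 1.5 ] twist [ 0.03  0.03 -0.08] tcp [ 0.5231 -0.1552  0.415 ] yawY 38.52 t 7.725 q [ 0.65  0.66 -0.75  1.78  0.55  0.93  0.33]
```

```bash
python3 -m inch '[{"twist":[0,0,0],"linear":[0.2,0.08,0.2],"claw":1},{"twist":[0,0,0],"linear":[0.2,0.08,0.2],"claw":1},{"twist":[0,0,0],"linear":[0.2,0.08,0.2],"claw":1},{"twist":[0,0,0],"linear":[0.2,0.08,0.2],"claw":1}]'
python3 - <<'E'
from h import *
snap('wrist','w5');st()
f=lambda u,v:(u/2.5+180,v/2.5+150)
z=ctrl.state()['tcp_pos'][2]
p=wproj('w5',[[.5249+.03*np.cos(np.radians(a)),-.1567+.03*np.sin(np.radians(a)),.215] for a in(188.6,68.6)]);print(p)
rel('w5',p,f(337,256),z)
E
```

```text
clock: 8.22
tcp_pos: [0.5223, -0.1531, 0.4128]
tcp_rot: [0.434, 0.901, -0.0, 0.0]
ft_force: [-0.0, -0.3, -2.8]
width: 0.181
grip_force: 40.0
{'clock': np.float64(8.275), 'tcp_pos': array([ 0.5223, -0.1531,  0.4128]), 'ft_force': array([-1.2846, -0.615 , -1.1966]), 'ft_torque': array([ 0.0152, -0.1603, -0.0096]), 'width': np.float64(0.1794), 'grip_force': np.float64(39.9975)}
[[264.37799437 266.94741831]
 [365.44947657 266.87327695]]
ring [ 0.5247 -0.1567] ang 8.61 rms mm 0.05
tool mm: ring [ -4.2  -0.3 197.8] spot [ 25.6  -0.5 177.8] yawY 38.52
```

Aligned within 0.3 mm. I lower slowly and feel.

```bash
python3 -m inch '[{"twist":[0,0,0],"linear":[0,0,0.3],"claw":1},{"twist":[0,0,0],"linear":[0,0,0.45],"claw":1},{"twist":[0,0,0],"linear":[0,0,0.55],"claw":1},{"twist":[0,0,0],"linear":[0,0,0.65],"claw":1},{"twist":[0,0,0],"linear":[0,0,0.7],"claw":1},{"twist":[0,0,0],"linear":[0,0,0.7],"claw":1}]'
```

```text
clock: 9.02
tcp_pos: [0.5223, -0.1531, 0.4057]
tcp_rot: [0.434, 0.901, -0.0, 0.0]
ft_force: [0.3, 0.0, -1.9]
width: 0.183
grip_force: 40.0
```

```bash
python3 -m inch '[{"twist":[0,0,0],"linear":[0,0,0.1],"claw":1},{"twist":[0,0,0],"linear":[0,0,0.2],"claw":1},{"twist":[0,0,0],"linear":[0,0,0.3],"claw":1},{"twist":[0,0,0],"linear":[0,0,0.4],"claw":1},{"twist":[0,0,0],"linear":[0,0,0.4],"claw":1}]'; python3 -c "
from h import *
st()"
```

```text
clock: 9.65
tcp_pos: [0.5223, -0.1531, 0.4016]
tcp_rot: [0.434, 0.901, -0.0, -0.0]
ft_force: [0.0, -0.4, -1.6]
width: 0.18
grip_force: 40.0
{'clock': np.float64(9.65), 'tcp_pos': array([ 0.5223, -0.1531,  0.4016]), 'ft_force': array([ 0.0403, -0.4111, -1.5785]), 'ft_torque': array([-0.0215, -0.1233,  0.0166]), 'width': np.float64(0.18), 'grip_force': np.float64(39.9975)}
```

```bash
python3 -m inch '[{"twist":[0,0,0],"linear":[0,0,0.05],"claw":1},{"twist":[0,0,0],"linear":[0,0,0.1],"claw":1},{"twist":[0,0,0],"linear":[0,0,0.1],"claw":1},{"twist":[0,0,0],"linear":[0,0,0.1],"claw":1}]'; python3 -c "
from h import *
st()"
```

```text
clock: 10.15
tcp_pos: [0.5223, -0.1531, 0.4008]
tcp_rot: [0.434, 0.901, -0.0, 0.0]
ft_force: [-0.2, 0.1, -0.7]
width: 0.176
grip_force: 40.0
{'clock': np.float64(10.15), 'tcp_pos': array([ 0.5223, -0.1531,  0.4008]), 'ft_force': array([-0.2019,  0.0547, -0.6556]), 'ft_torque': array([ 0.0122, -0.1317, -0.0385]), 'width': np.float64(0.1765), 'grip_force': np.float64(39.9975)}
```

```bash
python3 -m inch '[{"twist":[0,0,0],"linear":[0,0,0.05],"claw":1},{"twist":[0,0,0],"linear":[0,0,0.05],"claw":1}]'; python3 -c "
from h import *
st()"
```

```text
clock: 10.4
tcp_pos: [0.5223, -0.1531, 0.4007]
tcp_rot: [0.434, 0.901, -0.0, 0.0]
ft_force: [-0.8, -0.2, 4.7]
width: 0.18
grip_force: 40.0
{'clock': np.float64(10.4), 'tcp_pos': array([ 0.5223, -0.1531,  0.4007]), 'ft_force': array([-0.7996, -0.2281,  4.7262]), 'ft_torque': array([-0.0555,  0.2231,  0.0205]), 'width': np.float64(0.18), 'grip_force': np.float64(39.9973)}
```

Both pins are seated: TCP at 0.4007, and the force rose by 6 N only at the shoulder's height. I raise the grip to 60 N and turn clockwise about the ring's axis, watching the torque.

```bash
python3 -m inch '[{"twist":[0,0,0],"linear":[0,0,-0.02],"claw":1},{"twist":[0,0,0],"linear":[0,0,-0.02],"claw":1},{"twist":[0,0,2],"linear":[0,0.01,-0.02],"claw":1},{"twist":[0,0,4],"linear":[0,0.02,-0.02],"claw":1},{"twist":[0,0,6],"linear":[0,0.04,-0.02],"claw":1},{"twist":[0,0,8],"linear":[0,0.05,-0.02],"claw":1},{"twist":[0,0,8],"linear":[0,0.05,-0.02],"claw":1}]' 60; python3 -c "
from h import *
st();go([.52,-.15,.4],8)"
```

```text
clock: 11.28
tcp_pos: [0.5229, -0.1529, 0.4006]
tcp_rot: [0.496, 0.868, -0.0, 0.0]
ft_force: [-2.0, -0.9, 5.9]
width: 0.175
grip_force: 60.0
{'clock': np.float64(11.275), 'tcp_pos': array([ 0.5229, -0.1529,  0.4006]), 'ft_force': array([-2.0069, -0.9097,  5.8827]), 'ft_torque': array([-0.1955,  0.153 ,  0.1816]), 'width': np.float64(0.1746), 'grip_force': np.float64(60.0323)}
lin cm [ 0.39 -0.1   0.06] twist [2.000e-02 6.000e-02 2.254e+01] tcp [ 0.5229 -0.1529  0.4006] yawY 30.54 t 11.275 q [ 0.61  0.66 -0.7   1.8   0.54  0.88  0.2 ]
```

```bash
python3 -m inch '[{"twist":[0,0,2],"linear":[0,0.01,-0.02],"claw":1},{"twist":[0,0,4],"linear":[0,0.02,-0.02],"claw":1},{"twist":[0,0,6],"linear":[0,0.04,-0.02],"claw":1},{"twist":[0,0,8],"linear":[0,0.05,-0.02],"claw":1},{"twist":[0,0,8],"linear":[0,0.05,-0.02],"claw":1}]'; python3 -c "
from h import *
st();go([.52,-.15,.4],8)"
```

```text
clock: 11.9
tcp_pos: [0.5234, -0.1526, 0.4007]
tcp_rot: [0.556, 0.831, 0.0, 0.0]
ft_force: [1.0, -0.7, 3.6]
width: 0.175
grip_force: 60.0
{'clock': np.float64(11.9), 'tcp_pos': array([ 0.5234, -0.1526,  0.4007]), 'ft_force': array([ 1.0499, -0.6613,  3.5552]), 'ft_torque': array([-0.3522, -0.2775,  0.2011]), 'width': np.float64(0.1746), 'grip_force': np.float64(60.0305)}
lin cm [ 0.37 -0.21  0.07] twist [ 0.04  0.03 14.48] tcp [ 0.5234 -0.1526  0.4007] yawY 22.48 t 11.9 q [ 0.59  0.65 -0.66  1.8   0.51  0.86  0.09]
```

```bash
for i in 1; do python3 -m inch '[{"twist":[0,0,1.5],"linear":[0,0.01,0],"claw":1},{"twist":[0,0,3],"linear":[0,0.02,0],"claw":1},{"twist":[0,0,4],"linear":[0,0.025,0],"claw":1}]'; python3 -c "
from h import *
st()"; done; python3 -m inch '[{"twist":[0,0,1],"linear":[0,0.006,0],"claw":1},{"twist":[0,0,2],"linear":[0,0.012,0],"claw":1}]'; python3 -c "
from h import *
st();go([.52,-.15,.4],8)"
```

```text
clock: 12.28
tcp_pos: [0.5236, -0.1525, 0.4007]
tcp_rot: [0.585, 0.811, 0.0, 0.0]
ft_force: [2.0, -1.6, 2.7]
width: 0.177
grip_force: 60.1
{'clock': np.float64(12.275), 'tcp_pos': array([ 0.5236, -0.1525,  0.4007]), 'ft_force': array([ 2.0183, -1.5789,  2.6766]), 'ft_torque': array([-0.4911, -0.5601,  0.3883]), 'width': np.float64(0.1773), 'grip_force': np.float64(60.0869)}
clock: 12.52
tcp_pos: [0.5238, -0.1525, 0.4007]
tcp_rot: [0.599, 0.801, 0.0, 0.0]
ft_force: [3.3, -3.3, 2.0]
width: 0.174
grip_force: 60.1
{'clock': np.float64(12.525), 'tcp_pos': array([ 0.5238, -0.1525,  0.4007]), 'ft_force': array([ 3.273 , -3.2526,  2.0269]), 'ft_torque': array([-0.4941, -0.7596,  0.4176]), 'width': np.float64(0.1736), 'grip_force': np.float64(60.0895)}
lin cm [ 0.34 -0.29  0.07] twist [0.05 0.02 8.46] tcp [ 0.5238 -0.1525  0.4007] yawY 16.46 t 12.525 q [ 0.57  0.65 -0.63  1.8   0.49  0.85  0.  ]
```

```bash
python3 -m inch '[{"twist":[0,0,1],"linear":[-0.03,0.02,0],"claw":1},{"twist":[0,0,2],"linear":[-0.03,0.03,0],"claw":1}]'; python3 -c "
from h import *
st()";  python3 -m inch '[{"twist":[0,0,1],"linear":[0,0.006,0],"claw":1},{"twist":[0,0,1.5],"linear":[0,0.01,0],"claw":1}]'; python3 -c "
from h import *
st();go([.52,-.15,.4],8)"
```

```text
clock: 12.78
tcp_pos: [0.524, -0.1525, 0.4007]
tcp_rot: [0.612, 0.79, 0.0, 0.0]
ft_force: [1.9, -1.4, 3.0]
width: 0.179
grip_force: 60.1
{'clock': np.float64(12.775), 'tcp_pos': array([ 0.524 , -0.1525,  0.4007]), 'ft_force': array([ 1.9315, -1.3524,  3.0173]), 'ft_torque': array([-0.3994, -0.6942,  0.4194]), 'width': np.float64(0.1787), 'grip_force': np.float64(60.09)}
clock: 13.02
tcp_pos: [0.5241, -0.1525, 0.4007]
tcp_rot: [0.623, 0.783, 0.0, 0.0]
ft_force: [3.0, -2.1, 2.0]
width: 0.172
grip_force: 60.1
{'clock': np.float64(13.025), 'tcp_pos': array([ 0.5241, -0.1525,  0.4007]), 'ft_force': array([ 3.0032, -2.1057,  2.0464]), 'ft_torque': array([-0.2886, -0.712 ,  0.3575]), 'width': np.float64(0.1718), 'grip_force': np.float64(60.0887)}
lin cm [ 0.33 -0.34  0.07] twist [0.03 0.   4.99] tcp [ 0.5241 -0.1525  0.4007] yawY 12.99 t 13.025 q [ 0.56  0.64 -0.61  1.8   0.48  0.85 -0.05]
```

```bash
for i in 1; do python3 -m inch '[{"twist":[0,0,0.7],"linear":[-0.01,0.01,0],"claw":1},{"twist":[0,0,1.5],"linear":[-0.02,0.02,0],"claw":1}]'; python3 -c "
from h import *
st()";  done;  python3 -m inch '[{"twist":[0,0,0.7],"linear":[0,0.006,0],"claw":1},{"twist":[0,0,1.2],"linear":[0,0.01,0],"claw":1}]'; python3 -c "
from h import *
st();go([.52,-.15,.4],8)"
```

```text
clock: 13.28
tcp_pos: [0.5243, -0.1525, 0.4007]
tcp_rot: [0.633, 0.774, 0.0, -0.0]
ft_force: [3.4, -0.9, 3.2]
width: 0.177
grip_force: 60.1
{'clock': np.float64(13.275), 'tcp_pos': array([ 0.5243, -0.1525,  0.4007]), 'ft_force': array([ 3.4493, -0.9401,  3.2068]), 'ft_torque': array([-0.1944, -0.7142,  0.3554]), 'width': np.float64(0.1774), 'grip_force': np.float64(60.0907)}
clock: 13.52
tcp_pos: [0.5244, -0.1525, 0.4007]
tcp_rot: [0.641, 0.768, 0.0, 0.0]
ft_force: [2.9, 0.8, 2.8]
width: 0.177
grip_force: 60.1
{'clock': np.float64(13.525), 'tcp_pos': array([ 0.5244, -0.1525,  0.4007]), 'ft_force': array([2.891 , 0.7713, 2.8035]), 'ft_torque': array([-0.0907, -0.7503,  0.3999]), 'width': np.float64(0.1767), 'grip_force': np.float64(60.0898)}
lin cm [ 0.32 -0.39  0.07] twist [ 0.02 -0.01  2.3 ] tcp [ 0.5244 -0.1525  0.4007] yawY 10.3 t 13.525 q [ 0.56  0.64 -0.6   1.8   0.47  0.85 -0.08]
```

```bash
python3 -m inch '[{"twist":[0,0,0.7],"linear":[0,0.025,0],"claw":1},{"twist":[0,0,1.2],"linear":[0,0.03,0],"claw":1}]'; python3 -c "
from h import *
st()";  python3 -m inch '[{"twist":[0,0,0.7],"linear":[0,0.006,0],"claw":1},{"twist":[0,0,1.2],"linear":[0,0.01,0],"claw":1}]'; python3 -c "
from h import *
st();go([.52,-.15,.4],8)"
```

```text
clock: 13.78
tcp_pos: [0.5246, -0.1525, 0.4007]
tcp_rot: [0.649, 0.761, 0.0, -0.0]
ft_force: [1.9, -0.0, 3.9]
width: 0.176
grip_force: 60.1
{'clock': np.float64(13.775), 'tcp_pos': array([ 0.5246, -0.1525,  0.4007]), 'ft_force': array([ 1.9352, -0.0077,  3.8783]), 'ft_torque': array([-0.0515, -0.6267,  0.3807]), 'width': np.float64(0.1758), 'grip_force': np.float64(60.0882)}
clock: 14.02
tcp_pos: [0.5247, -0.1525, 0.4007]
tcp_rot: [0.657, 0.754, 0.0, -0.0]
ft_force: [1.8, 0.4, 3.7]
width: 0.171
grip_force: 60.1
{'clock': np.float64(14.025), 'tcp_pos': array([ 0.5247, -0.1525,  0.4007]), 'ft_force': array([1.7711, 0.4467, 3.7267]), 'ft_torque': array([ 0.0967, -0.5135,  0.3418]), 'width': np.float64(0.1711), 'grip_force': np.float64(60.0877)}
lin cm [ 0.31 -0.43  0.07] twist [-0.   -0.01 -0.11] tcp [ 0.5247 -0.1525  0.4007] yawY 7.89 t 14.025 q [ 0.55  0.64 -0.58  1.8   0.46  0.84 -0.12]
```

```bash
python3 -m inch '[{"twist":[0,0,0.7],"linear":[0,0.006,0],"claw":1},{"twist":[0,0,1],"linear":[0,0.01,0],"claw":1}]'; python3 -c "
from h import *
st()";  python3 -m inch '[{"twist":[0,0,0.6],"linear":[0,0.006,0],"claw":1},{"twist":[0,0,1],"linear":[0,0.01,0],"claw":1}]'; python3 -c "
from h import *
st();go([.52,-.15,.4],8)"
```

```text
clock: 14.28
tcp_pos: [0.5248, -0.1525, 0.4006]
tcp_rot: [0.663, 0.748, 0.0, -0.0]
ft_force: [1.5, 0.9, 4.8]
width: 0.181
grip_force: 60.1
{'clock': np.float64(14.275), 'tcp_pos': array([ 0.5248, -0.1525,  0.4006]), 'ft_force': array([1.534 , 0.8542, 4.8118]), 'ft_torque': array([ 0.162 , -0.5023,  0.3068]), 'width': np.float64(0.1815), 'grip_force': np.float64(60.086)}
clock: 14.52
tcp_pos: [0.5248, -0.1525, 0.4007]
tcp_rot: [0.67, 0.743, 0.0, -0.0]
ft_force: [0.9, 1.2, 5.2]
width: 0.177
grip_force: 60.1
{'clock': np.float64(14.525), 'tcp_pos': array([ 0.5248, -0.1525,  0.4007]), 'ft_force': array([0.9441, 1.2293, 5.1622]), 'ft_torque': array([ 0.2165, -0.4573,  0.3412]), 'width': np.float64(0.1771), 'grip_force': np.float64(60.0858)}
lin cm [ 0.29 -0.46  0.07] twist [-0.   -0.01 -2.1 ] tcp [ 0.5248 -0.1525  0.4007] yawY 5.9 t 14.525 q [ 0.54  0.64 -0.57  1.8   0.45  0.84 -0.14]
```

```bash
python3 -m inch '[{"twist":[0,0,0.5],"linear":[0,0.003,-0.01],"claw":1},{"twist":[0,0,1],"linear":[0,0.006,-0.01],"claw":1}]'; python3 -c "
from h import *
st()";  python3 -m inch '[{"twist":[0,0,0.5],"linear":[0,0.003,0],"claw":1},{"twist":[0,0,1],"linear":[0,0.006,0],"claw":1}]'; python3 -c "
from h import *
st();go([.52,-.15,.4],8)"
```

```text
clock: 14.78
tcp_pos: [0.5249, -0.1525, 0.4007]
tcp_rot: [0.676, 0.737, -0.0, -0.0]
ft_force: [2.2, 1.2, 5.2]
width: 0.177
grip_force: 60.3
{'clock': np.float64(14.775), 'tcp_pos': array([ 0.5249, -0.1525,  0.4007]), 'ft_force': array([2.1534, 1.241 , 5.2301]), 'ft_torque': array([ 0.16  , -0.4797,  0.6985]), 'width': np.float64(0.1775), 'grip_force': np.float64(60.3172)}
clock: 15.02
tcp_pos: [0.5249, -0.1525, 0.4007]
tcp_rot: [0.682, 0.731, -0.0, -0.0]
ft_force: [1.2, 1.0, 4.1]
width: 0.179
grip_force: 60.7
{'clock': np.float64(15.025), 'tcp_pos': array([ 0.5249, -0.1525,  0.4007]), 'ft_force': array([1.1569, 1.0442, 4.1095]), 'ft_torque': array([ 0.1574, -0.4004,  0.9903]), 'width': np.float64(0.1791), 'grip_force': np.float64(60.7389)}
lin cm [ 0.28 -0.47  0.07] twist [-0.01  0.01 -4.05] tcp [ 0.5249 -0.1525  0.4007] yawY 3.95 t 15.025 q [ 0.54  0.64 -0.56  1.8   0.44  0.84 -0.17]
```

The stop is felt: torque rose from 0.34 to 0.99 N m. I hold briefly, ease off the torque, then lift straight up.

```bash
python3 -m inch '[{"twist":[0,0,-0.2],"linear":[0,0,0],"claw":1},{"twist":[0,0,-0.2],"linear":[0,0,0],"claw":1}]'; python3 -c "
from h import *
st()";  python3 -m inch '[{"twist":[0,0,-1],"linear":[0,0,0],"claw":1},{"twist":[0,0,-2],"linear":[0,-0.01,0],"claw":1},{"twist":[0,0,-3],"linear":[0,-0.015,0],"claw":1},{"twist":[0,0,-3.8],"linear":[0,-0.02,0],"claw":1},{"twist":[0,0,-3.8],"linear":[0,-0.02,0],"claw":1}]'; python3 -c "
from h import *
st();go([.52,-.15,.4],8)"
```

```text
clock: 15.28
tcp_pos: [0.5249, -0.1525, 0.4007]
tcp_rot: [0.681, 0.732, -0.0, -0.0]
ft_force: [0.9, 1.8, 4.2]
width: 0.176
grip_force: 60.6
{'clock': np.float64(15.275), 'tcp_pos': array([ 0.5249, -0.1525,  0.4007]), 'ft_force': array([0.9186, 1.8261, 4.2401]), 'ft_torque': array([ 0.31  , -0.3242,  0.8859]), 'width': np.float64(0.1762), 'grip_force': np.float64(60.5972)}
clock: 15.9
tcp_pos: [0.5246, -0.1529, 0.4007]
tcp_rot: [0.657, 0.754, -0.0, -0.0]
ft_force: [0.7, 1.0, 5.4]
width: 0.178
grip_force: 60.0
{'clock': np.float64(15.9), 'tcp_pos': array([ 0.5246, -0.1529,  0.4007]), 'ft_force': array([0.7194, 0.9794, 5.3862]), 'ft_torque': array([ 0.1978, -0.2816, -0.0109]), 'width': np.float64(0.178), 'grip_force': np.float64(60.0001)}
lin cm [ 0.35 -0.42  0.07] twist [-0.03  0.01 -0.12] tcp [ 0.5246 -0.1529  0.4007] yawY 7.88 t 15.9 q [ 0.55  0.64 -0.58  1.8   0.46  0.84 -0.12]
```

```bash
python3 -m inch '[{"twist":[0,0,0],"linear":[0,0,-0.5],"claw":1},{"twist":[0,0,0],"linear":[0,0,-1.2],"claw":1},{"twist":[0,0,0],"linear":[0,0,-2.5],"claw":1},{"twist":[0,0,0],"linear":[0,0,-4],"claw":1},{"twist":[0,0,0],"linear":[0,0,-5],"claw":1},{"twist":[0,0,0],"linear":[0,0,-5],"claw":1}]'; python3 - <<'E'
from h import *
snap('wrist','w6');st()
g=lambda u,v:(u/2.5+180,v/2.5+150)
z=ctrl.state()['tcp_pos'][2];p=wproj('w6',[[.5248+.03*np.cos(np.radians(a)),-.1568+.03*np.sin(np.radians(a)),.215] for a in(96,156,36)]);print(p,dark('w6',p,10))
rel('w6',p,g(337,256),z)
go([.5457,.1877,.45],5.8)
E
```

```text
clock: 16.65
tcp_pos: [0.525, -0.1526, 0.4518]
tcp_rot: [0.657, 0.754, 0.0, 0.001]
ft_force: [-0.2, -0.1, -1.9]
width: 0.181
grip_force: 60.0
{'clock': np.float64(16.7), 'tcp_pos': array([ 0.5247, -0.1526,  0.4511]), 'ft_force': array([-0.0444,  0.7232, -2.0713]), 'ft_torque': array([-0.0065, -0.0963, -0.0518]), 'width': np.float64(0.1743), 'grip_force': np.float64(59.9972)}
[[314.08488847 218.9405385 ]
 [270.8357718  241.45065614]
 [355.62449922 244.13989281]] [[311.92270929 219.73022413]
 [270.25146628 244.05755132]
 [354.46600877 242.11951754]]
ring [ 0.5276 -0.1455] ang 4.55 rms mm 6.59
tool mm: ring [  6.8   3.1 236.8] spot [ 25.3   0.2 178.5] yawY 7.91
lin cm [33.42  6.76  0.1 ] twist [0.03 0.03 2.11] tcp [ 0.5247 -0.1526  0.4511] yawY 7.91 t 16.7 q [ 0.57  0.58 -0.62  1.73  0.4   0.96 -0.07]
```

```bash
python3 - <<'E'
from h import *
p=dark('w6',[(312,219.7),(270.3,244),(354.5,242)],10);H=wz('w6',p,.215);C=np.array([.5248,-.1568])
print((np.degrees(np.arctan2(H[:,1]-C[1],H[:,0]-C[0]))).round(1),np.linalg.norm(H[:,:2]-C,axis=1).round(4))
E
python3 -m inch '[{"twist":[0,0,0],"linear":[4,0.8,0],"claw":1},{"twist":[0,0,0],"linear":[9,1.8,0],"claw":1},{"twist":[0,0,1],"linear":[14,2.8,0],"claw":1},{"twist":[0,0,1],"linear":[19,3.8,0],"claw":1},{"twist":[0,0,2],"linear":[24,4.8,0],"claw":1},{"twist":[0,0,2],"linear":[29,5.8,0],"claw":1},{"twist":[0,0,2],"linear":[32,6.5,0],"claw":1},{"twist":[0,0,2],"linear":[33.4,6.8,0],"claw":1},{"twist":[0,0,2],"linear":[33.4,6.8,0],"claw":1},{"twist":[0,0,2],"linear":[33.4,6.8,0],"claw":1}]'
python3 - <<'E'
from h import *
go([.5457,.1877,.25],5.8)
E
```

```text
[ 98.5 159.2  38.9] [0.0295 0.0295 0.03  ]
clock: 17.95
tcp_pos: [0.5464, 0.1855, 0.4503]
tcp_rot: [0.671, 0.742, -0.001, 0.001]
ft_force: [0.2, -0.1, -1.3]
width: 0.174
grip_force: 60.0
lin cm [ 0.26 -0.03 20.03] twist [-0.04  0.12 -0.03] tcp [0.5464 0.1855 0.4503] yawY 5.77 t 17.95 q [-0.07  0.62 -0.58  1.64  0.39  1.   -0.68]
```

The ring holes moved from 128.8° to 98.8°, which is 30° (0.52 rad) and consistent with reaching the stop. Now I go down over the block.

```bash
python3 -m inch '[{"twist":[0,0,0],"linear":[0.1,0,3],"claw":1},{"twist":[0,0,0],"linear":[0.2,0,8],"claw":1},{"twist":[0,0,0],"linear":[0.25,0,13],"claw":1},{"twist":[0,0,0],"linear":[0.25,0,17],"claw":1},{"twist":[0,0,0],"linear":[0.25,0,20],"claw":1},{"twist":[0,0,0],"linear":[0.25,0,20],"claw":1},{"twist":[0,0,0],"linear":[0.25,0,20],"claw":1}]'
python3 - <<'E'
from h import *
go([.5457,.1877,.2225],5.8);snap('wrist','w7')
im=cv2.imread('pics/w7.png');cv2.imwrite('pics/c7.png',cv2.resize(im[150:390,180:500],(800,600),interpolation=2))
E
```

```text
clock: 18.82
tcp_pos: [0.5466, 0.1895, 0.2518]
tcp_rot: [0.67, 0.742, 0.001, 0.0]
ft_force: [0.3, -0.3, -1.0]
width: 0.18
grip_force: 60.0
lin cm [-0.17 -0.11  2.93] twist [ 0.1  -0.01  0.04] tcp [0.5466 0.1895 0.2518] yawY 5.84 t 18.825 q [-0.18  0.87 -0.42  1.82  0.6   0.58 -0.87]
```

View pics/c7.png

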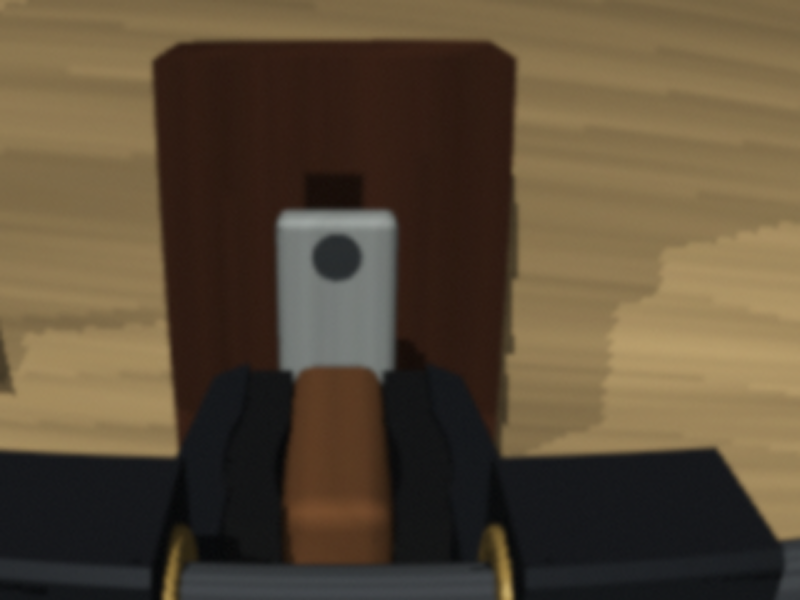

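The view shows the groove's far end at full-image (302–325, 220) ahead of the bar, which is centred at column 315. I check it against the rivet in tool axes.

```bash
python3 - <<'E'
from h import *
d=ld('w7');M=R.from_quat(d['tr']);g=lambda u,v:(u/2.5+180,v/2.5+150)
t=lambda P:(M.inv().apply(P-d['tp'])*1000).round(1)
print('groove end corners',t(wz('w7',[g(304,174),g(362,174)],.036)),'spot',t(wz('w7',dark('w7',[g(337,256)],14),d['tp'][2]-.1858+.008)))
print('block far corners/edges',t(wz('w7',[g(170,50),g(515,50)],.036)))
E
```

```text
groove end corners [[ 31.   -6.9 215.8]
 [ 31.    5.6 215.9]] spot [[ 25.4   0.  177.8]]
block far corners/edges [[ 58.3 -35.1 215.8]
 [ 58.4  38.  215.9]]
```

```bash
python3 -m inch '[{"twist":[0,0,0],"linear":[-0.05,-0.06,0.6],"claw":1},{"twist":[0,0,0],"linear":[-0.05,-0.06,1.3],"claw":1},{"twist":[0,0,0],"linear":[-0.05,-0.06,2],"claw":1},{"twist":[0,0,0],"linear":[-0.05,-0.06,2.5],"claw":1},{"twist":[0,0,0],"linear":[-0.05,-0.06,2.85],"claw":1},{"twist":[0,0,0],"linear":[-0.05,-0.06,2.95],"claw":1},{"twist":[0,0,0],"linear":[-0.05,-0.06,2.95],"claw":1}]';python3 -c "
from h import *
st()"
```

```text
clock: 19.75
tcp_pos: [0.5452, 0.1895, 0.2218]
tcp_rot: [0.67, 0.743, -0.0, 0.0]
ft_force: [-1.9, -0.1, 5.3]
width: 0.176
grip_force: 60.0
{'clock': np.float64(19.75), 'tcp_pos': array([0.5452, 0.1895, 0.2218]), 'ft_force': array([-1.8981, -0.0866,  5.2672]), 'ft_torque': array([-0.2164,  0.3276, -0.0006]), 'width': np.float64(0.1763), 'grip_force': np.float64(59.9971)}
```

The bar rests on the block (z 0.2218 as at the grasp, with 7 N of contact). I release gently and back off upwards.

```bash
python3 -m inch '[{"twist":[0,0,0],"linear":[0,0,-0.02],"claw":1},{"twist":[0,0,0],"linear":[0,0,-0.02],"claw":0.5},{"twist":[0,0,0],"linear":[0,0,-0.02],"claw":0.2},{"twist":[0,0,0],"linear":[0,0,-0.02],"claw":0},{"twist":[0,0,0],"linear":[0,0,-0.02],"claw":-0.5},{"twist":[0,0,0],"linear":[0,0,-0.02],"claw":-1},{"twist":[0,0,0],"linear":[0,0,-0.02],"claw":-1},{"twist":[0,0,0],"linear":[0,0,-0.02],"claw":-1}]'
python3 -m inch '[{"twist":[0,0,0],"linear":[0,0,-2],"claw":-1},{"twist":[0,0,0],"linear":[0,0,-5],"claw":-1},{"twist":[0,0,0],"linear":[0,0,-9],"claw":-1},{"twist":[0,0,0],"linear":[0,0,-14],"claw":-1},{"twist":[0,0,0],"linear":[0,0,-18],"claw":-1},{"twist":[0,0,0],"linear":[0,0,-18],"claw":-1},{"twist":[0,0,0],"linear":[0,0,-18],"claw":-1}]'
python3 - <<'E'
from h import *
snap('wrist','w8');c=snap('scene','s8');S=cloud(c)[305:372,285:335].reshape(-1,3)
for a,b in((.025,.0405),(.041,.055),(.06,.12)):
    P=S[(S[:,2]>a)&(S[:,2]<b)&(abs(S[:,0]-.546)<.07)&(abs(S[:,1]-.188)<.07)];print(cv2.minAreaRect((P[:,:2]*1000).astype(np.float32)),np.percentile(P[:,2],[50,98]))
a=cv2.imread('pics/w8.png')[100:300,200:440];b=cv2.imread('pics/s8.png')[170:380,190:400]
cv2.imwrite('pics/c8.png',np.hstack([cv2.resize(a,(420,350)),cv2.resize(b,(350,350))]))
E
```

```text
clock: 20.75
tcp_pos: [0.5453, 0.1895, 0.2214]
tcp_rot: [0.67, 0.743, -0.0, 0.0]
ft_force: [0.3, -0.0, 0.6]
width: 0.907
grip_force: 0.0
clock: 21.62
tcp_pos: [0.545, 0.1891, 0.4007]
tcp_rot: [0.67, 0.743, -0.001, 0.0]
ft_force: [1.4, -0.3, 0.1]
width: 0.999
grip_force: 0.0
((545.7499389648438, 187.29730224609375), (78.0955810546875, 129.45872497558594), 6.2166008949279785) [0.03404621 0.03804202]
((544.1693725585938, 190.56503295898438), (21.690765380859375, 69.75912475585938), 6.293176651000977) [0.04255396 0.05338829]
((544.0420532226562, 188.45062255859375), (15.326109886169434, 28.334436416625977), 8.984609603881836) [0.08992833 0.09841707]
```

View pics/c8.png

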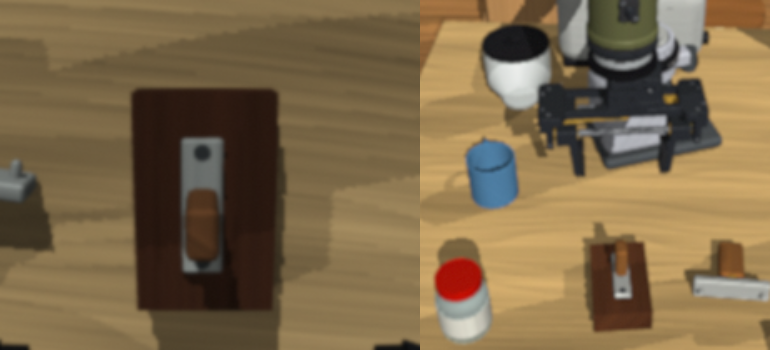

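The key stands upright and centred in the groove (handle top at 98 mm), and the bystanders in view look unmoved. I hand in the job.

```bash
python3 -c "
from cell import ticket
print(ticket.close_job())"
```

```text
the job is handed in; nothing more can be done
None
```

I seated the key's pins in the ring, turned it about 30° clockwise until it came up firm at roughly 1 N m, stood the key back upright in its block, let go, and handed in the job at about 22 s; no verdict was shown.

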